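# Isolate the glaze stirrer and show its paddle to the inspection camera

## Task

Turn the glaze stirrer's isolator handle fully to off, and only then lift the flat paddle (not the rod stirrer) out of its bowl and hold it still in the air in front of the inspection camera: upright with its grip on top, its broad face square to the lens, the middle of the blade straight ahead of the lens and 150 mm from it. Finish while still holding it there, with the isolator left off, the rod stirrer left in its bowl and the camera, mug, bottle and jar left alone.

Things in the scene. Friction and masses are not known exactly. Their poses are not given: they have to be found in the camera images.
- machine: Fixed steel two-bowl glaze stirrer, case 270 (x) by 360 (y) by 70 high; origin at the centre of its underside, -x its front, z up. Bowls (rim radius 70, 112 above the table) centred at x 35, y +90 and -90; in each a stirrer stands in a square socket, 14 wide, 22 deep, mouth 101 above the table. In front, at x -85, y 0, a grey isolator housing 84 by 84, top 90 above the table.
- isolator (a joint): Rotary isolator handle on the grey housing, vertical axis, rad: 0 off (bar along the machine's y, white pointer to its +y), 1.57 on (pointer to its +x, away from the robot). Starts on. Turns counter-clockwise seen from above to switch off. Stops at 0 and 1.57; friction of about 0.06 N m keeps it where it is left.
- isolator_grip (a point): Point on the isolator's vertical axis at the height to grip. The black bar there is 16 thick, 70 long and rises from 22 below this point to 16 above it; under it is a round black hub of radius 28. The axes turn with the handle: the bar lies along this point's y, pointer to +y, z up.
- paddle: Loose flat paddle, 150 to 300 g, 152 tall, upright in either bowl, axes parallel to the machine's within about 0.15 rad. Origin at the bottom of its shank, 81 above the table at first; z up. Square shank 12 wide, z 0 to 20; collar of radius 16 to z 28; steel window-frame blade 84 wide (y), 6 thick (x), z 28 to 98; neck of radius 8 to z 118; then the grip. Free once lifted 22.
- paddle_mid (a point): Centre of the paddle's blade, 63 above the paddle's origin; the axes are the paddle's, x square to the broad face.
- paddle_grip (a point): Centre of the paddle's black square grip, 26 by 26 (sides along x and y), 34 tall, 135 above the paddle's origin; same axes. The rod stirrer has the same grip.
- rod_stirrer: The other stirrer, loose, in the other bowl, to be left there: 152 tall with the same shank, collar and grip, but in place of the flat blade a round rod of radius 7 with two discs of radius 19. Origin at the centre of the bottom of its shank.
- camera_stand: Fixed inspection camera on a post, looking level along its own -x; origin on the table straight below view_point, z up. Foot plate 130 by 120 centred at x 246; grey camera body 60 wide, x 201 to 271, z 220 to 280; black lens tube of radius 21 ending at x 150 inside a white ring light of radius 44 (x 160 to 174), axis at z 250.
- lens (a point): Centre of the front of the lens, 250 above the table; the camera looks along this point's -x.
- view_point (a point): Where the middle of the blade must be held: on the lens axis, 150 in front of the lens, 250 above the table; axes are the camera's.
- syrup_bottle: White plastic bottle, radius 30, 170 high, bystander; origin at the centre of its underside.
- sprinkle_jar: Glass jar with a steel lid, radius 36, 100 high, bystander; origin at the centre of its underside.
- mug: White mug, radius 40, 90 high, handle at its +y, bystander; origin at the centre of its underside.
Mind the look-alikes: they are no part of the job. What is shaped like the paddle but green is not meant.

How it is judged (in metres and radians):
On the way, in this order (a step that is already met when the one before it is completed fails the run):
1. the isolator handle is turned to off while the paddle still stands in its socket (value of joint isolator below 0.12 rad and z of paddle in the frame of machine below 0.095 m), for 0.2 s.
2. the paddle is lifted clear of its socket, isolator still off (z of paddle in the frame of machine above 0.11 m and value of joint isolator below 0.15 rad and contact force between the fingers and paddle above 1 N), for 0.1 s.
At the end, for the whole second after the job is handed in: Fingers hold the paddle still in the air, clear of camera and machine; blade middle within 25 mm of the view point, upright (grip up) and face square to the lens within 0.17 rad; isolator below 0.15 rad; rod stirrer within 15 mm of its start and upright within 0.2 rad (distance between paddle_mid and view_point below 0.025 m and angle between paddle's own z axis and vertical below 0.17 rad and angle between the x axis of paddle and the x axis of camera_stand, either way round below 0.17 rad and linear speed of paddle below 0.03 m/s and angular speed of paddle below 0.2 rad/s and contact force between the fingers and paddle above 1 N and contact force between paddle and camera_stand below 0.2 N and contact force between paddle and machine below 0.2 N and value of joint isolator below 0.15 rad and distance of rod_stirrer from where it was at the start of the episode below 0.015 m and angle between rod_stirrer's own z axis and vertical below 0.2 rad); the arm keeps its last pose, push and grip.
It fails at once if the mug, bottle or jar is pushed more than 30 mm or tipped (distance of any of mug, syrup_bottle, sprinkle_jar from where it was at the start of the episode above 0.03 m or angle between any of mug, syrup_bottle, sprinkle_jar's own z axis and vertical above 0.4 rad).
It fails at once if the camera is struck by the arm, the fingers or the paddle (contact force between any of the arm, the fingers, paddle and camera_stand above 3 N).
It fails at once if the rod stirrer is pulled out of its socket (z of rod_stirrer in the frame of machine above 0.1 m).
It also fails if it takes over 48 s, if anything falls off the work surface, if the arm or the gripper's body presses on something with over 40 N, if the wrist force passes 120 N, or if a joint passes its speed limit or range.

## Robot

A 6-joint arm with a two-finger parallel gripper is mounted at the origin on the work surface. World frame = base frame: x ahead of the robot, y to its left, z up, the work surface at z = 0. Lengths are in m, angles in degrees, forces in N, time in s.
With the tool pointing down it reaches from about 0.25 to 0.725 m from the base axis. Payload 9.7 kg.
Tool frame: the origin (TCP) lies on the centre line of the jaws, within the pads' length; the fingertips stand 19 mm ahead of it and the grasp point (between the pads) is the TCP (bot.tcp_to_tips is the z of the fingertips in the tool frame, in m); z points along the fingers, y is the line along which they close (so a half turn about z gives the same grasp; the last joint's range is limited). The gripper opens to 85 mm and grips with 20 to 120 N. Pads are 22 mm wide; open, the fingers measure 114 mm over their backs; the gripper's body (76 mm by 85 mm) begins 54 mm behind the grasp point. The pads swing forward as they close: fully open they stand 13 mm farther back than shut.
Start: joints at [70.932, 4.979, 10.078, 95.1, 0, 90], TCP at [0.18, 0.52, 0.224] pointing down, gripper open.
Joint ranges: [-179.16, 179.16], [-48.56, 103.87], [-65.8, 70.77], [-126.05, 130.52], [-82.76, 87.17], [-180, 180]. Speed limits (degrees/s): [127.2, 127.2, 147.25, 180, 180, 180].

## Interface

Orientations are given as [roll, pitch, yaw] about the fixed x, y, z axes, in that order (R = Rz(yaw) Ry(pitch) Rx(roll)).
In Python, from workcell import bot gives the robot as it stands. The module is installed in compiled form; this text tells all that it offers.
- The arm moves only by the tool play_rows, never from a script. Its argument "increments" is a list of rows, each an object with "slide": the shift along the tool's x, y, z in mm, a list of three; "angular": the turn, a rotation vector about the tool's x, y, z in degrees, a list of three; "claw": the opening, from -1 (shut) to 1 (fully open). In form: [{"slide": [x, y, z], "angular": [rx, ry, rz], "claw": claw}, ...]. A call has 1 to 8 rows; each row shifts and turns the commanded pose from where the row before left it, along the tool's axes as they then stand; what a row does not reach is not made up. A row lasts 1/10 s, in which the tool goes at most 50 mm and 8.59 degrees, less where a joint would pass 70% of its speed; a pose out of reach is approached as far as the arm can. A call is refused whole if a number of a shift passes 50 or a number of a turn 8.59, either way. A call with a gripper value outside its range is refused whole. The fingers move at their own pace and stop on an object; "squeeze" is the grip in N (left out, the last holds). Time passes only in rows, so rows that do not move let the fingers close. It gives the time, the measured TCP pose, the force, the opening and the grip force at its end, in the units of the state.
- bot.get_obs(): the state, without advancing time (a new reading comes with each control period).
- bot.camera(name): name is "side" or "top" or "wrist"; returns the picture (400x640x3 uint8, red, green, blue); there is no depth.
- bot.camera_info(name): a dict with "fovy" (degrees; the focal length in pixels is half the picture's height over the tangent of half this angle, whatever the lens; pixels are square), "cx", "cy" (the principal point, pixels), "k1" (the pictures are not rectified: a ray, as slopes to the right and down, at radius r is drawn at 1 + k1 r^2 times it, then the intrinsics apply), "R" (3x3) and "t" (3): a world point X has camera coordinates R X + t. Camera axes: x right, y down, z forward; pixel columns grow to the right and rows downward; lengths in m; the calibration is good to about 2 mm. A picture is of the moment at which its call begins: read the wrist's pose just before it. camera_info takes no time and is no camera call; for the wrist camera it gives the pose at the moment of the call.
- bot.job_done(): hands the job in; it is judged then, once.
The state is a dict: "time": time; "q": joint angles; "qd": joint speeds; "joint_efforts": joint torques, N m; "ee_pos": TCP position; "tcp_rot": TCP orientation; "wrist_force": force on the tool from outside, world axes, zero at the start; "torque": the same for the moment, N m; "opening": finger opening in m; "grasp_force": force on a finger pad.
Only numpy, scipy, OpenCV 4.12 (cv2) and the standard library are available. Lean on these libraries where they do the work, as an engineer would, in place of code of your own. Each camera call takes 0.05 s, during which the arm holds its last target. There are 200 camera calls.

## Working session

There is one attempt and no reset: what is moved stays moved. The work goes in short steps, Python scripts to look and compute and a tool call to move; the robot and the scene stay as the last step left them, time stands still between calls to the robot, and variables do not carry over. Pictures are saved under pics/ and viewed, at most 10 in all, crops included, and the job is handed in when it is done.

Besides the shell and the picture viewer there is one more tool, called after ">>>" in YAML: its name, and indented under it one key for each argument. play_rows: Moves the arm, as the interface text tells. Its arguments: {"type":"object","properties":{"increments":{"type":"array"},"squeeze":{"type":"number"}},"required":["increments"]}

```bash
mkdir -p pics; cat > h.py <<'E'
import numpy as np, cv2
from workcell import bot
def snap(n,f):
    i=bot.camera_info(n); im=bot.camera(n); cv2.imwrite('pics/'+f+'.png',im[:,:,::-1]); np.savez('pics/'+f+'.npz',im=im,**i); return im,i
def load(f):
    d=dict(np.load('pics/'+f+'.npz')); im=d.pop('im'); return im,d
def foc(i): return 200/np.tan(np.radians(float(i['fovy']))/2)
def ray(i,u,v):
    f=foc(i); k=float(i['k1']); d=np.array([(u-i['cx'])/f,(v-i['cy'])/f]); s=d.copy()
    for _ in range(30): s=d/(1+k*(s@s))
    R=np.array(i['R']); return -R.T@np.array(i['t']), R.T@np.array([s[0],s[1],1])
def onz(i,u,v,z):
    c,d=ray(i,u,v); return c+d*(z-c[2])/d[2]
def proj(i,X):
    p=np.array(i['R'])@np.array(X)+np.array(i['t']); s=p[:2]/p[2]; s=s*(1+float(i['k1'])*(s@s)); return s*foc(i)+[float(i['cx']),float(i['cy'])]
def tri(*rs):
    A=0;b=0
    for c,d in rs:
        d=d/np.linalg.norm(d);P=np.eye(3)-np.outer(d,d);A=A+P;b=b+P@c
    return np.linalg.solve(A,b)
E
python3 - <<'E'
from h import *
for n in('top','side'):
    im,i=snap(n,n+'0'); print(n,{k:np.round(v,3).tolist() for k,v in i.items()})
print(bot.get_obs(),bot.tcp_to_tips)
E
```

```text
top {'fovy': 57.578, 'cx': 321.225, 'cy': 199.774, 'k1': -0.079, 'R': [[0.003, -1.0, 0.011], [-0.99, -0.005, -0.143], [0.143, -0.01, -0.99]], 't': [0.07, 0.596, 1.279]}
side {'fovy': 56.571, 'cx': 327.411, 'cy': 198.615, 'k1': 0.028, 'R': [[0.958, -0.286, 0.004], [-0.206, -0.699, -0.685], [0.199, 0.656, -0.728]], 't': [-0.547, 0.293, 1.028]}
{'time': 0.1, 'q': array([7.09304151e+01, 5.00855320e+00, 1.00393103e+01, 9.50982710e+01,
       1.44874347e-04, 9.00016320e+01]), 'qd': array([ 0.12844251,  0.00413644,  0.10920206, -0.02055035, -0.06757376,
       -0.01911785]), 'joint_efforts': array([-4.35767943e-04, -5.21561265e+01,  4.65652442e+01,  1.59876893e-02,
       -4.13773796e-05, -1.38405767e-05]), 'ee_pos': array([0.1796273 , 0.51962689, 0.22355099]), 'tcp_rot': array([-1.79932486e+02, -1.42951169e-04,  1.60928783e+02]), 'wrist_force': array([ 0.7456612 ,  0.2997449 , -0.06247649]), 'torque': array([0.02528022, 0.00200795, 0.02482507]), 'grasp_force': 0.0, 'opening': 0.08513722903966343} 0.019
```

View pics/top0.png

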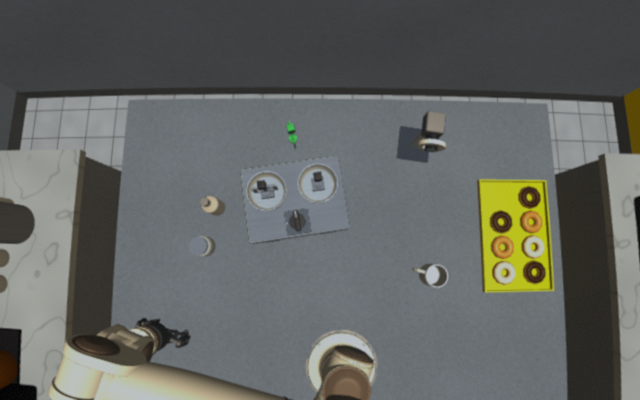

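View pics/side0.png

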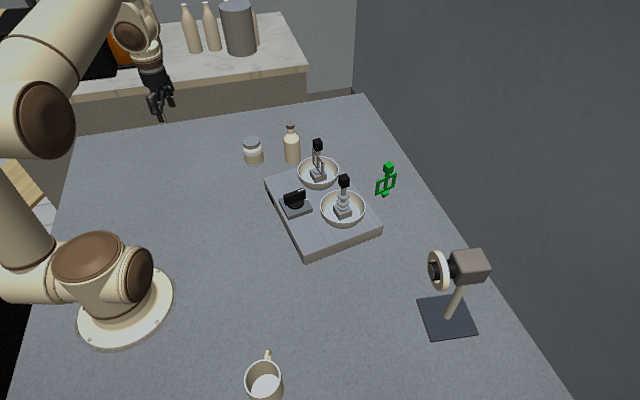

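The top view shows the machine around (295,200), with the paddle in the left bowl (265,188), the rod in the right bowl (318,180) and the isolator at (297,221). The camera's ring light is at (432,145), facing the robot, and the mug is at (434,275). I'll enlarge for details.

```bash
python3 - <<'E'
from h import *
a,_=load('top0'); b,_=load('side0')
def crop(im,x,y,w,h,s): return cv2.resize(im[y:y+h,x:x+w],None,fx=s,fy=s,interpolation=cv2.INTER_CUBIC)
c=crop(a,235,150,120,100,5); d=crop(a,390,100,66,70,3)  
e=crop(b,255,130,135,135,4)
cv2.imwrite('pics/c1.png',c[:,:,::-1])
f=crop(b,400,230,100,115,4)
W=np.zeros((540,800,3),np.uint8); W[:540,:540]=e; W[:345,540:]=f[50:395,60:320]; W[345:345+195,545:545+198]=d[:195]
cv2.imwrite('pics/c2.png',W[:,:,::-1])
E
```

```text
(no output)
```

View pics/c1.png

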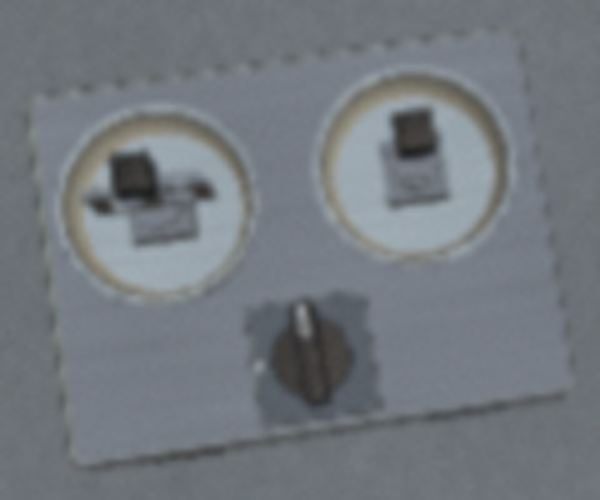

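View pics/c2.png

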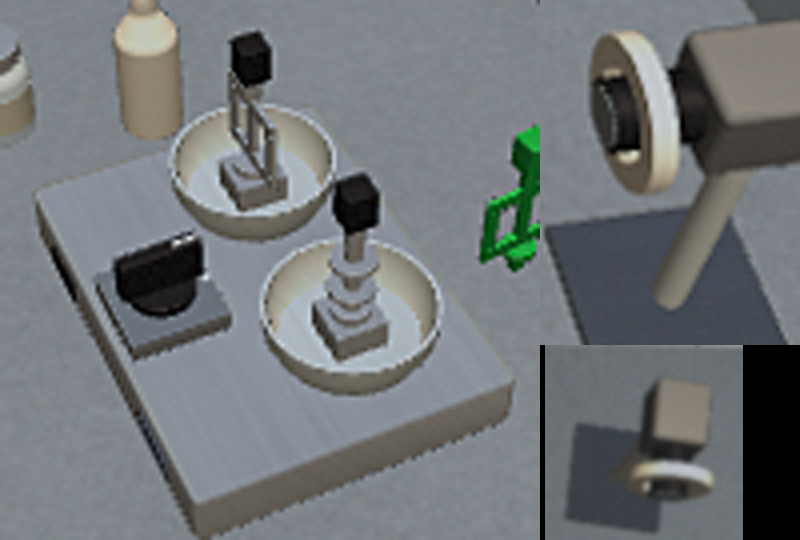

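The crops show the machine's outline, both bowl rims, the isolator pointing to +x (on), and the paddle's frame blade across the left bowl. The foot plate and ring light are also clear. Next I'll measure.

```bash
python3 - <<'E'
from h import *
a,T=load('top0'); b,S=load('side0')
C=lambda x,y:((x+.5)/5-.5+235,(y+.5)/5-.5+150)
D=lambda x,y:((x+.5)/4-.5+255,(y+.5)/4-.5+130)
F=lambda x,y:((x-540+60+.5)/4-.5+400,(y+50+.5)/4-.5+230)
r=lambda v:np.round(v,4)
co=[onz(T,*C(*p),.07) for p in[(35,97),(515,32),(572,390),(78,463)]]
print('corners',r(co),'mid',r(np.mean(co,0)), 'lens',[r(np.linalg.norm(co[k]-co[k-1])) for k in range(4)])
bl=onz(T,*C(159,203),.112);br=onz(T,*C(414,166),.112)
print('bowls',r(bl),r(br),np.linalg.norm(bl-br)); 
y=(bl-br)[:2];print('yaw bowls',np.degrees(np.arctan2(-y[0],y[1])))
e=(co[0]-co[1]+co[3]-co[2])[:2];print('yaw edges',np.degrees(np.arctan2(-e[0],e[1])),)
e=(co[0]-co[3]+co[1]-co[2])[:2];print(np.degrees(np.arctan2(e[1],e[0])))
# dark grips blobs
for n,im,i,box in(('top',a,T,(235,150,355,250)),('side',b,S,(280,130,365,225))):
    hsv=im.max(2); m=(hsv<60).astype(np.uint8); x0,y0,x1,y1=box; z=np.zeros_like(m); z[y0:y1,x0:x1]=m[y0:y1,x0:x1]
    k,l,s,c=cv2.connectedComponentsWithStats(z)
    print(n,[(s[j].tolist(),c[j].round(1).tolist()) for j in range(1,k) if s[j,4]>12])
ax=tri(ray(T,*C(306,350)),ray(S,*D(160,265)));print('iso approx',r(ax))
print('ring',r(tri(ray(T,432,144.3),ray(S,*F(635,112)))), 'lensfront', r(onz(S,*F(605,110),.25)))
# foot plate
for n,im,i,box in(('top',a,T,(392,115,430,170)),('side',b,S,(410,285,485,345))):
    x0,y0,x1,y1=box; sub=im[y0:y1,x0:x1].astype(int)
    m=((sub.max(2)<85)).astype(np.uint8)
    cs,_=cv2.findContours(m,0,1); c=max(cs,key=cv2.contourArea); h=cv2.approxPolyDP(cv2.convexHull(c),2.5,True)[:,0]+[x0,y0]
    print(n,sub.shape,im[150,405],im[330,440],[(p.tolist(),r(onz(i,*p,.006)[:2]).tolist()) for p in h])
E
```

```text
corners [[ 0.7028  0.3606  0.07  ]
 [ 0.7527  0.0143  0.07  ]
 [ 0.4935 -0.0251  0.07  ]
 [ 0.4407  0.3214  0.07  ]] mid [0.5974 0.1678 0.07  ] lens [np.float64(0.265), np.float64(0.3499), np.float64(0.2621), np.float64(0.3505)]
bowls [0.6185 0.2629 0.112 ] [0.6453 0.0869 0.112 ] 0.17798920150624137
yaw bowls 8.674945612082896
yaw edges 8.433359944968052
8.573588671092022
top [([315, 179, 7, 2, 13], [317.8, 179.5]), ([258, 182, 9, 9, 52], [261.3, 185.7]), ([293, 214, 8, 17, 56], [296.5, 222.8])]
side [([313, 138, 10, 14, 113], [317.4, 144.5]), ([338, 174, 12, 15, 136], [343.5, 180.6]), ([284, 190, 22, 19, 326], [294.6, 199.0])]
iso approx [0.5146 0.1595 0.1227]
ring [ 0.7418 -0.2725  0.2561] lensfront [ 0.7282 -0.2636  0.25  ]
top (55, 38, 3) [59 63 71] [109 114 119] [([427, 115], [0.9392, -0.3412]), ([427, 161], [0.7535, -0.3326]), ([397, 157], [0.768, -0.2168]), ([400, 127], [0.8881, -0.2324])]
side (60, 75, 3) [78 81 83] [68 74 85] [([461, 285], [0.9076, -0.2076]), ([478, 334], [0.8747, -0.3463]), ([430, 341], [0.747, -0.3283]), ([416, 300], [0.7636, -0.2144])]
```

>>> play_rows:
  increments:
    - {"slide": [0,0,-10],"angular": [0,0,-7],"claw": 1}
    - {"slide": [0,0,-10],"angular": [0,0,-7],"claw": 1}
    - {"slide": [0,0,-10],"angular": [0,0,-7],"claw": 1}
    - {"slide": [0,0,-10],"angular": [0,0,-6.6],"claw": 1}
    - {"slide": [0,0,0],"angular": [0,0,0],"claw": 1}

```text
time: 0.6
ee_pos: [0.1798, 0.5201, 0.2651]
tcp_rot: [179.9, 0.0, -171.4]
wrist_force: [0.9, -0.5, -0.5]
opening: 0.0854
grasp_force: 0.0
```

```bash
cat >> h.py <<'E'
from scipy.spatial.transform import Rotation as Ro
def go(p):
    o=bot.get_obs(); R=Ro.from_euler('xyz',o['tcp_rot'],degrees=True).as_matrix()
    print('t',round(o['time'],2),'pos',o['ee_pos'].round(4),'rot',o['tcp_rot'].round(2),'q',o['q'].round(1),'open',round(o['opening'],4),'gf',round(o['grasp_force'],1),'F',o['wrist_force'].round(1))
    print('slide mm',(R.T@(np.array(p)-o['ee_pos'])*1000).round(1))
E
python3 -c "
from h import *
go([.513,.156,.26])"
```

```text
t 0.6 pos [0.1798 0.5201 0.2651] rot [ 1.7994e+02  4.0000e-02 -1.7137e+02] q [70.9  6.1 15.9 99.7 -0.  62.3] open 0.0854 gf 0.0 F [ 0.9 -0.5 -0.5]
slide mm [-274.8 -410.     4.8]
```

>>> play_rows:
  increments:
    - {"slide": [-27,-40,0],"angular": [0,0,0],"claw": 1}
    - {"slide": [-28,-41,0],"angular": [0,0,0],"claw": 1}
    - {"slide": [-28,-41,0],"angular": [0,0,0],"claw": 1}
    - {"slide": [-28,-41,0],"angular": [0,0,0],"claw": 1}
    - {"slide": [-28,-41,0],"angular": [0,0,0],"claw": 1}
    - {"slide": [-28,-41,0],"angular": [0,0,0],"claw": 1}
    - {"slide": [-28,-41,0],"angular": [0,0,0],"claw": 1}
    - {"slide": [-28,-41,0],"angular": [0,0,0],"claw": 1}

```text
time: 1.4
ee_pos: [0.4496, 0.2277, 0.2635]
tcp_rot: [-180.0, -0.0, -171.7]
wrist_force: [0.4, 1.0, -0.0]
opening: 0.0855
grasp_force: 0.0
```

>>> play_rows:
  increments:
    - {"slide": [-28,-41,0],"angular": [0,0,0],"claw": 1}
    - {"slide": [-24,-42,0],"angular": [0,0,0],"claw": 1}
    - {"slide": [0,0,0],"angular": [0,0,0],"claw": 1}
    - {"slide": [0,0,0],"angular": [0,0,0],"claw": 1}

```text
time: 1.8
ee_pos: [0.5127, 0.1542, 0.2631]
tcp_rot: [-180.0, -0.1, -171.8]
wrist_force: [0.1, -0.9, 0.4]
opening: 0.0857
grasp_force: 0.0
```

```bash
python3 -c "
from h import *
im,i=snap('wrist','w1')
go([.513,.156,.26]);print({k:np.round(v,3).tolist() for k,v in i.items()})
for z in(.1,.12,.14):print(proj(i,[.513,.156,z]))"
```

```text
t 1.85 pos [0.5122 0.1551 0.2635] rot [ 1.7999e+02 -7.0000e-02 -1.7163e+02] q [16.8  4.1 13.5 99.5  0.   8.5] open 0.0855 gf 0.0 F [ 0.6  0.9 -0.6]
slide mm [-0.9  0.7  3.5]
{'fovy': 62.644, 'cx': 318.747, 'cy': 193.398, 'k1': -0.046, 'R': [[-0.143, 0.99, -0.001], [0.94, 0.136, 0.312], [0.309, 0.043, -0.95]], 't': [-0.077, -0.556, 0.252]}
[322.6593753 171.8366712]
[322.87853615 177.24381026]
[323.12692019 183.37552037]
```

View pics/w1.png

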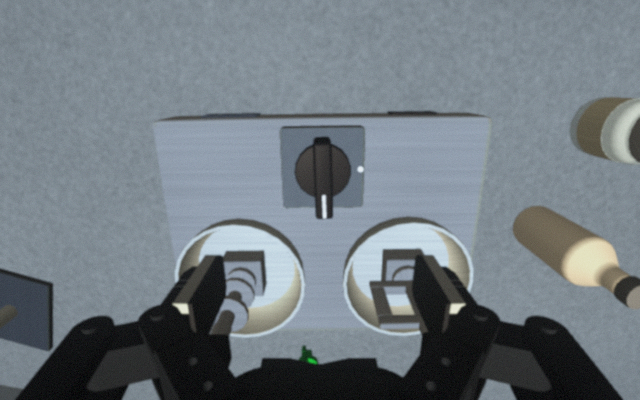

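The wrist view shows the isolator bar from (323,138) to (324,218), pointer towards +x, on a housing spanning (281–364, 127–207). The bar's direction agrees with the tool. Next: the heights and the exact axis.

```bash
python3 - <<'E'
from h import *
im,i=load('w1'); b,S=load('side0')
hc=[onz(i,*p,.09) for p in[(281,127),(363,126),(364,207),(283,208)]]
print('housing',np.round(np.mean(hc,0),4),[np.linalg.norm(hc[k]-hc[k-1]).round(4) for k in range(4)])
for z in(.12,.13,.14,.15):
    a,c=onz(i,323,137.5,z),onz(i,324,218.5,z)
    print(z,a.round(4),c.round(4),((a+c)/2).round(4),np.linalg.norm(a-c).round(4),np.degrees(np.arctan2((c-a)[1],(c-a)[0])), proj(S,a+[0,0,0]).round(1),proj(S,c).round(1))
D=lambda x,y:((x+.5)/4-.5+255,(y+.5)/4-.5+130)
print(D(116,263),D(202,234))
E
```

```text
housing [0.5121 0.1561 0.09  ] [np.float64(0.084), np.float64(0.0796), np.float64(0.084), np.float64(0.085)]
0.12 [0.4768 0.1507 0.12  ] [0.5535 0.1631 0.12  ] [0.5151 0.1569 0.12  ] 0.0777 9.147054146914646 [283.8 200.9] [307.2 193. ]
0.13 [0.4753 0.1504 0.13  ] [0.5494 0.1623 0.13  ] [0.5124 0.1564 0.13  ] 0.0751 9.147054146914678 [283.1 198.8] [305.8 191.2]
0.14 [0.4738 0.1501 0.14  ] [0.5453 0.1616 0.14  ] [0.5096 0.1558 0.14  ] 0.0724 9.147054146914654 [282.4 196.7] [304.5 189.4]
0.15 [0.4724 0.1498 0.15  ] [0.5412 0.1608 0.15  ] [0.5068 0.1553 0.15  ] 0.0698 9.14705414691465 [281.6 194.6] [303.1 187.5]
(283.625, 195.375) (305.125, 188.125)
```

>>> play_rows:
  increments:
    - {"slide": [0,0.5,26],"angular": [0,0,0],"claw": 1}
    - {"slide": [0,0,30],"angular": [0,0,0],"claw": 1}
    - {"slide": [0,0,30],"angular": [0,0,0],"claw": 1}
    - {"slide": [0,0,25],"angular": [0,0,0],"claw": 1}
    - {"slide": [0,0,20],"angular": [0,0,0],"claw": 1}
    - {"slide": [0,0,0],"angular": [0,0,0],"claw": 1}
    - {"slide": [0,0,0],"angular": [0,0,0],"claw": 1}

```text
time: 2.55
ee_pos: [0.5118, 0.1567, 0.1338]
tcp_rot: [180.0, 0.0, -171.4]
wrist_force: [0.4, 0.2, 0.5]
opening: 0.0856
grasp_force: 0.0
```

>>> play_rows:
  increments:
    - {"slide": [0,0,0],"angular": [0,0,0],"claw": -1}
    - {"slide": [0,0,0],"angular": [0,0,0],"claw": -1}
    - {"slide": [0,0,0],"angular": [0,0,0],"claw": -1}
    - {"slide": [0,0,0],"angular": [0,0,0],"claw": -1}
    - {"slide": [0,0,0],"angular": [0,0,0],"claw": -1}
    - {"slide": [0,0,0],"angular": [0,0,0],"claw": -1}
    - {"slide": [0,0,0],"angular": [0,0,0],"claw": -1}
    - {"slide": [0,0,0],"angular": [0,0,0],"claw": -1}
  squeeze: 40

```text
time: 3.35
ee_pos: [0.5124, 0.1556, 0.1332]
tcp_rot: [-180.0, -0.0, -171.5]
wrist_force: [-0.3, -0.0, -0.1]
opening: 0.0001
grasp_force: 0.0
```

```bash
python3 -c "
from h import *
im,i=snap('wrist','w2');s,S=snap('side','s2');go([.5121,.156,.13])
c=lambda im,x,y,w,h,k:cv2.resize(im[y:y+h,x:x+w],None,fx=k,fy=k,interpolation=cv2.INTER_CUBIC)
W=np.hstack([c(s,255,120,100,120,4),cv2.resize(c(im,220,80,200,240,2),(400,480))]);cv2.imwrite('pics/c3.png',W[:,:,::-1])"
```

```text
t 3.45 pos [0.5124 0.1556 0.1332] rot [ 180.     -0.   -171.47] q [16.9  2.1 -3.  84.9  0.   8.4] open 0.0004 gf 0.0 F [ 0.3 -0.5  1.1]
slide mm [0.2 0.4 3.2]
```

View pics/c3.png

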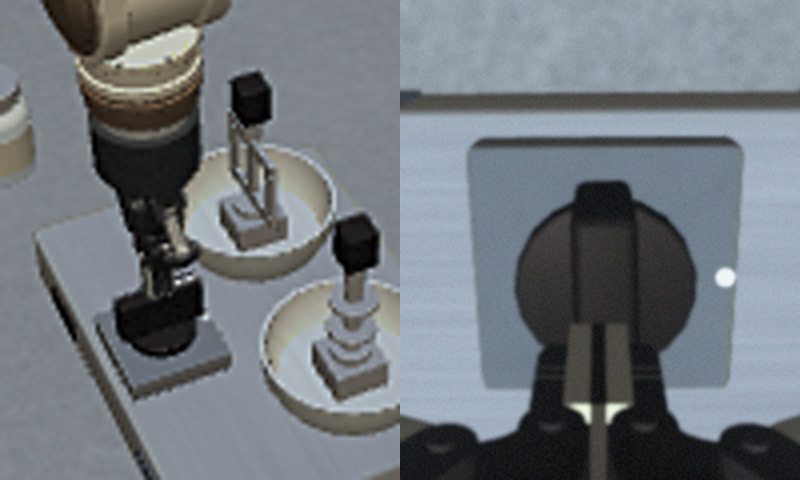

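The fingers are fully shut just above the bar, so the bar is lower than I assumed. I'll recompute its height from known widths in this close view.

```bash
python3 - <<'E'
from h import *
im,i=load('w2')
print(-np.array(i['R']).T@i['t'])
for z in(.07,.08,.09,.1,.11,.12,.13):
    w=np.linalg.norm(onz(i,307,191,z)-onz(i,338.5,191,z)); h=np.linalg.norm(onz(i,254.5,152,z)-onz(i,391.5,152,z)); hub=np.linalg.norm(onz(i,278,220,z)-onz(i,367.5,220,z))
    print(z,'bar16',w.round(4),'house84',h.round(4),'hub56',hub.round(4), onz(i,322.5,191,z).round(4), 'tip px',proj(i,[.5124,.1556,z]).round(0))
b,S=load('s2')
for z in(.09,.1,.11,.12,.13): print(z,(proj(S,[.5124,.1556,z])-[255,120])*4)
g=im[130:280,322].astype(int).max(1); print(g.tolist())
print('row200',im[205,260:390].max(1).tolist())
E
```

```text
[0.43344958 0.14205232 0.28260868]
0.07 bar16 0.0214 house84 0.0898 hub56 0.0627 [0.5008 0.1544 0.07  ] tip px [322. 207.]
0.08 bar16 0.0204 house84 0.0856 hub56 0.0598 [0.4976 0.1539 0.08  ] tip px [322. 212.]
0.09 bar16 0.0194 house84 0.0814 hub56 0.0568 [0.4945 0.1533 0.09  ] tip px [322. 218.]
0.1 bar16 0.0184 house84 0.0772 hub56 0.0539 [0.4913 0.1527 0.1   ] tip px [322. 225.]
0.11 bar16 0.0174 house84 0.0729 hub56 0.0509 [0.4881 0.1521 0.11  ] tip px [322. 232.]
0.12 bar16 0.0164 house84 0.0687 hub56 0.048 [0.485  0.1515 0.12  ] tip px [322. 239.]
0.13 bar16 0.0154 house84 0.0645 hub56 0.045 [0.4818 0.1509 0.13  ] tip px [322. 248.]
0.09 [161.64939867 335.87676711]
0.1 [160.89757901 327.21984772]
0.11 [160.13599838 318.45345729]
0.12 [159.36446102 309.57545342]
0.13 [158.58276575 300.58363607]
[75, 79, 84, 83, 100, 129, 155, 172, 186, 188, 183, 188, 189, 191, 189, 195, 188, 170, 114, 68, 59, 60, 71, 102, 130, 137, 138, 142, 141, 140, 139, 140, 142, 142, 144, 143, 140, 140, 140, 125, 88, 40, 25, 24, 22, 24, 28, 23, 21, 25, 27, 24, 23, 28, 25, 24, 26, 29, 30, 28, 32, 37, 41, 47,
[... 218 characters left out ...]
0, 45, 43, 38, 42, 42, 41, 44, 36, 41, 39, 38, 43, 38, 37, 40, 38, 39, 41, 32, 31, 35, 43, 37, 36, 32, 35, 28, 32, 31, 28, 26]
row200 [144, 144, 146, 143, 141, 143, 143, 143, 140, 146, 144, 143, 145, 143, 144, 145, 141, 142, 146, 137, 110, 74, 47, 46, 51, 61, 62, 61, 68, 62, 63, 63, 65, 65, 58, 67, 63, 59, 64, 61, 62, 60, 67, 62, 59, 44, 34, 38, 43, 43, 52, 55, 53, 50, 53, 54, 55, 60, 53, 58, 53, 53, 52, 53, 53, 48, 50, 51, 49, 48, 49, 51, 49, 45, 39, 36, 34, 27, 36, 44, 56, 53, 52, 55, 54, 53, 48, 54, 54, 55, 50, 48, 51, 50, 55, 51, 49, 52, 49, 53, 50, 48, 42, 59, 90, 129, 139, 142, 144, 137, 143, 147, 142, 146, 141, 144, 142, 139, 142, 142, 144, 144, 147, 141, 144, 138, 134, 125, 137, 168]
```

>>> play_rows:
  increments:
    - {"slide": [0,0,0],"angular": [0,0,0],"claw": 1}
    - {"slide": [0,0,0],"angular": [0,0,0],"claw": 1}
    - {"slide": [0,0,0],"angular": [0,0,0],"claw": 1}
    - {"slide": [0,0,0],"angular": [0,0,0],"claw": 1}
    - {"slide": [0,0,0],"angular": [0,0,0],"claw": 1}
    - {"slide": [0,0,7],"angular": [0,0,0],"claw": 1}
    - {"slide": [0,0,7],"angular": [0,0,0],"claw": 1}
    - {"slide": [0,0,0],"angular": [0,0,0],"claw": 1}

```text
time: 4.25
ee_pos: [0.5117, 0.1555, 0.1176]
tcp_rot: [-180.0, -0.1, -171.5]
wrist_force: [0.5, -0.0, 0.6]
opening: 0.0851
grasp_force: 0.0
```

>>> play_rows:
  increments:
    - {"slide": [0,0,0],"angular": [0,0,0],"claw": -1}
    - {"slide": [0,0,0],"angular": [0,0,0],"claw": -1}
    - {"slide": [0,0,0],"angular": [0,0,0],"claw": -1}
    - {"slide": [0,0,0],"angular": [0,0,0],"claw": -1}
    - {"slide": [0,0,0],"angular": [0,0,0],"claw": -1}
    - {"slide": [0,0,0],"angular": [0,0,0],"claw": -1}
  squeeze: 40

```text
time: 4.85
ee_pos: [0.5124, 0.1575, 0.1198]
tcp_rot: [179.8, 0.1, -171.4]
wrist_force: [-2.1, 10.5, 1.9]
opening: 0.0145
grasp_force: 43.6
```

>>> play_rows:
  increments:
    - {"slide": [0,1.5,0],"angular": [0,0,0],"claw": -1}
    - {"slide": [0,0,0],"angular": [0,0,-6],"claw": -1}
    - {"slide": [0,0,0],"angular": [0,0,-6],"claw": -1}
    - {"slide": [0,0,0],"angular": [0,0,-6],"claw": -1}
    - {"slide": [0,0,0],"angular": [0,0,-6],"claw": -1}
    - {"slide": [0,0,0],"angular": [0,0,-6],"claw": -1}
    - {"slide": [0,0,0],"angular": [0,0,-6],"claw": -1}
    - {"slide": [0,0,0],"angular": [0,0,-6],"claw": -1}

```text
time: 5.65
ee_pos: [0.5123, 0.158, 0.1198]
tcp_rot: [180.0, 0.1, -129.2]
wrist_force: [-1.2, 5.3, 4.1]
opening: 0.0143
grasp_force: 43.7
```

>>> play_rows:
  increments:
    - {"slide": [0,0,0],"angular": [0,0,-6],"claw": -1}
    - {"slide": [0,0,0],"angular": [0,0,-6],"claw": -1}
    - {"slide": [0,0,0],"angular": [0,0,-6],"claw": -1}
    - {"slide": [0,0,0],"angular": [0,0,-6],"claw": -1}
    - {"slide": [0,0,0],"angular": [0,0,-6],"claw": -1}
    - {"slide": [0,0,0],"angular": [0,0,-6],"claw": -1}
    - {"slide": [0,0,0],"angular": [0,0,-6],"claw": -1}
    - {"slide": [0,0,0],"angular": [0,0,-6],"claw": -1}

```text
time: 6.45
ee_pos: [0.5121, 0.1581, 0.1198]
tcp_rot: [-180.0, 0.1, -81.2]
wrist_force: [-3.3, 5.3, 3.7]
opening: 0.0147
grasp_force: 43.8
```

```bash
python3 -c "
from h import *
go([.5121,.156,.12]);print(bot.get_obs()['torque'])"
```

```text
t 6.45 pos [0.5121 0.1581 0.1198] rot [-1.7996e+02  1.1000e-01 -8.1190e+01] q [ 17.1   2.2  -4.4  83.4   0.1 -81.7] open 0.0147 gf 43.8 F [-3.3  5.3  3.7]
slide mm [ 2.1  0.3 -0.2]
[ 1.1960589   0.38175942 -0.09956039]
```

>>> play_rows:
  increments:
    - {"slide": [0,0,0],"angular": [0,0,-2],"claw": -1}
    - {"slide": [0,0,0],"angular": [0,0,0],"claw": -1}
    - {"slide": [0,0,0],"angular": [0,0,0],"claw": -1}

```text
time: 6.75
ee_pos: [0.5121, 0.1581, 0.1198]
tcp_rot: [-180.0, 0.1, -79.5]
wrist_force: [-3.4, 6.0, 3.4]
opening: 0.0148
grasp_force: 45.2
```

```bash
python3 -c "
from h import *
go([.5121,.156,.12]);print(bot.get_obs()['torque'])"
```

```text
t 6.75 pos [0.5121 0.1581 0.1198] rot [-1.7996e+02  1.3000e-01 -7.9500e+01] q [ 17.1   2.2  -4.4  83.4   0.1 -83.4] open 0.0148 gf 45.2 F [-3.4  6.   3.4]
slide mm [ 2.1  0.4 -0.2]
[ 1.28127142  0.41356989 -0.90673551]
```

>>> play_rows:
  increments:
    - {"slide": [0,0,0],"angular": [0,0,0],"claw": 1}
    - {"slide": [0,0,0],"angular": [0,0,0],"claw": 1}
    - {"slide": [0,0,0],"angular": [0,0,0],"claw": 1}
    - {"slide": [0,0,0],"angular": [0,0,0],"claw": 1}
    - {"slide": [0,0,-30],"angular": [0,0,0],"claw": 1}
    - {"slide": [0,0,-45],"angular": [0,0,0],"claw": 1}
    - {"slide": [0,0,-45],"angular": [0,0,0],"claw": 1}
    - {"slide": [0,0,-45],"angular": [0,0,0],"claw": 1}

```text
time: 7.55
ee_pos: [0.5119, 0.1569, 0.2859]
tcp_rot: [-180.0, -0.0, -79.5]
wrist_force: [1.6, 0.2, 0.8]
opening: 0.0852
grasp_force: 0.0
```

>>> play_rows:
  increments:
    - {"slide": [0,0,-35],"angular": [0,0,8],"claw": 1}
    - {"slide": [0,0,0],"angular": [0,0,8],"claw": 1}
    - {"slide": [0,0,0],"angular": [0,0,8],"claw": 1}
    - {"slide": [0,0,0],"angular": [0,0,8],"claw": 1}
    - {"slide": [0,0,0],"angular": [0,0,8],"claw": 1}
    - {"slide": [0,0,0],"angular": [0,0,8],"claw": 1}
    - {"slide": [0,0,0],"angular": [0,0,8],"claw": 1}
    - {"slide": [0,0,0],"angular": [0,0,8],"claw": 1}

```text
time: 8.35
ee_pos: [0.5122, 0.1571, 0.3191]
tcp_rot: [-180.0, -0.0, -143.8]
wrist_force: [0.7, -0.3, -0.1]
opening: 0.0856
grasp_force: 0.0
```

>>> play_rows:
  increments:
    - {"slide": [40,-30,0],"angular": [0,0,8],"claw": 1}
    - {"slide": [35,-25,0],"angular": [0,0,8],"claw": 1}
    - {"slide": [35,-25,0],"angular": [0,0,8],"claw": 1}
    - {"slide": [0,0,0],"angular": [0,0,4],"claw": 1}
    - {"slide": [0,0,0],"angular": [0,0,0],"claw": 1}
    - {"slide": [0,0,0],"angular": [0,0,0],"claw": 1}

```text
time: 8.95
ee_pos: [0.4553, 0.035, 0.3192]
tcp_rot: [-180.0, 0.0, -171.3]
wrist_force: [1.2, 0.1, -0.7]
opening: 0.0853
grasp_force: 0.0
```

```bash
python3 -c "
from h import *
im,i=snap('wrist','w3')
a,T=snap('top','t3')
go([.6185,.2629,.3])"
```

```text
t 9.05 pos [0.4554 0.0354 0.3189] rot [ 1.8000e+02 -3.0000e-02 -1.7132e+02] q [  4.4  -4.4  11.5 105.9   0.   -4.2] open 0.0854 gf 0.0 F [0.5 0.6 0.4]
slide mm [-195.6  200.3   18.8]
```

View pics/w3.png

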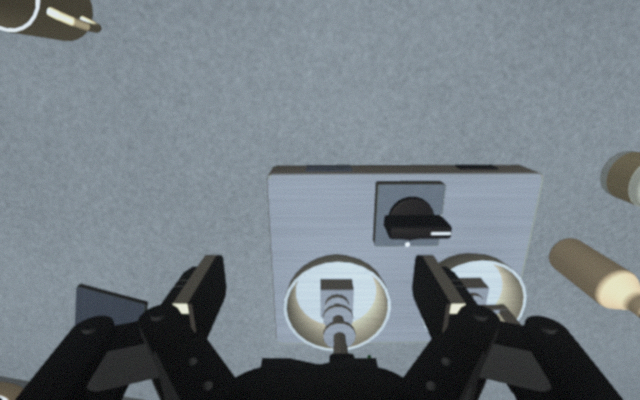

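```bash
python3 - <<'E'
from h import *
a,T=load('top0'); b,S=load('side0'); 
for n,t,s in(('pad',(261.4,185),(317.4,144.6)),('rod',(318,176.4),(343.5,180.8))):
    r=[ray(T,*t),ray(S,*s)]; p=tri(*r); print(n,p.round(4),'miss px',(proj(T,p)-t).round(1),(proj(S,p)-s).round(1))
    print('top->z.216',onz(T,*t,.216).round(4),'side',onz(S,*s,.216).round(4))
# wrist w1: socket-level ref: lower blade top corner etc
C=lambda x,y:((x+.5)/5-.5+235,(y+.5)/5-.5+150)
p,q=onz(T,*C(97,207),.145),onz(T,*C(207,190),.145); print('blade ends',p.round(4),q.round(4),np.linalg.norm(p-q),((p+q)/2).round(4),'yaw',np.degrees(np.arctan2(-(p-q)[0],(p-q)[1])))
go([.6185,.2629,.33])
E
```

```text
pad [0.6165 0.2638 0.2196] miss px [-0.   0.1] [ 0.1 -0. ]
top->z.216 [0.6174 0.2644 0.216 ] side [0.6174 0.2682 0.216 ]
rod [0.6441 0.0852 0.2206] miss px [-0.   0.3] [ 0.3 -0.1]
top->z.216 [0.6461 0.0851 0.216 ] side [0.6447 0.0897 0.216 ]
blade ends [0.6099 0.2999 0.145 ] [0.6219 0.2261 0.145 ] 0.07478068869663074 [0.6159 0.263  0.145 ] yaw 9.182464955518542
t 9.05 pos [0.4554 0.0354 0.3189] rot [ 1.8000e+02 -3.0000e-02 -1.7132e+02] q [  4.4  -4.4  11.5 105.9   0.   -4.2] open 0.0854 gf 0.0 F [0.5 0.6 0.4]
slide mm [-195.6  200.3  -11.2]
```

>>> play_rows:
  increments:
    - {"slide": [-32,33,0],"angular": [0,0,0],"claw": 1}
    - {"slide": [-32,33,0],"angular": [0,0,0],"claw": 1}
    - {"slide": [-32,33,0],"angular": [0,0,0],"claw": 1}
    - {"slide": [-33,34,0],"angular": [0,0,0],"claw": 1}
    - {"slide": [-33,34,0],"angular": [0,0,0],"claw": 1}
    - {"slide": [-33,34,0],"angular": [0,0,0],"claw": 1}
    - {"slide": [0,0,0],"angular": [0,0,0],"claw": 1}
    - {"slide": [0,0,0],"angular": [0,0,0],"claw": 1}

```text
time: 9.85
ee_pos: [0.6181, 0.2633, 0.3157]
tcp_rot: [-179.9, -0.3, -171.3]
wrist_force: [0.6, 1.0, -1.0]
opening: 0.0852
grasp_force: 0.0
```

```bash
python3 -c "
from h import *
go([.6175,.264,.216])
im,i=snap('wrist','w4');s,S=snap('side','s4')
W=np.vstack([cv2.resize(im,(480,300)),cv2.resize(s[60:220,200:456],(480,300))]);cv2.imwrite('pics/c4.png',W[:,:,::-1])"
```

```text
t 9.85 pos [0.6181 0.2633 0.3157] rot [-179.92   -0.26 -171.28] q [ 23.1  29.3  51.  112.   -0.   14.4] open 0.0852 gf 0.0 F [ 0.6  1.  -1. ]
slide mm [ 0.   0.9 99.7]
```

View pics/c4.png

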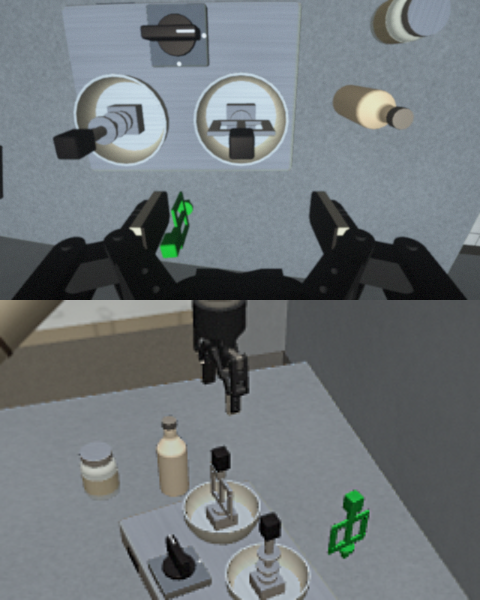

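The wrist view shows the paddle standing square in the left bowl at the middle column, its grip at about (322,190) in full pixels, and the isolator bar lying across at off. I'll descend and grasp.

>>> play_rows:
  increments:
    - {"slide": [0,1,25],"angular": [0,0,0],"claw": 1}
    - {"slide": [0,0,25],"angular": [0,0,0],"claw": 1}
    - {"slide": [0,0,25],"angular": [0,0,0],"claw": 1}
    - {"slide": [0,0,18],"angular": [0,0,0],"claw": 1}
    - {"slide": [0,0,10],"angular": [0,0,0],"claw": 1}
    - {"slide": [0,0,0],"angular": [0,0,0],"claw": 1}
    - {"slide": [0,0,0],"angular": [0,0,0],"claw": 1}

```text
time: 10.65
ee_pos: [0.6171, 0.262, 0.2183]
tcp_rot: [180.0, 0.1, -171.5]
wrist_force: [1.0, -0.5, 0.3]
opening: 0.0851
grasp_force: 0.0
```

>>> play_rows:
  increments:
    - {"slide": [0,0,0],"angular": [0,0,0],"claw": -1}
    - {"slide": [0,0,0],"angular": [0,0,0],"claw": -1}
    - {"slide": [0,0,0],"angular": [0,0,0],"claw": -1}
    - {"slide": [0,0,0],"angular": [0,0,0],"claw": -1}
    - {"slide": [0,0,0],"angular": [0,0,0],"claw": -1}
    - {"slide": [0,0,0],"angular": [0,0,0],"claw": -1}
    - {"slide": [0,0,0],"angular": [0,0,0],"claw": -1}
  squeeze: 50

```text
time: 11.35
ee_pos: [0.6173, 0.2626, 0.2166]
tcp_rot: [180.0, 0.0, -171.5]
wrist_force: [-0.7, 1.8, 3.7]
opening: 0.0244
grasp_force: 49.6
```

```bash
python3 -c "
from h import *
go([.6175,.264,.33])"
```

```text
t 11.35 pos [0.6173 0.2626 0.2166] rot [ 1.7998e+02  3.0000e-02 -1.7146e+02] q [23.  22.6 30.3 97.6  0.  14.5] open 0.0244 gf 49.6 F [-0.7  1.8  3.7]
slide mm [  -0.5    1.4 -113.4]
```

>>> play_rows:
  increments:
    - {"slide": [0,0,-8],"angular": [0,0,0],"claw": -1}
    - {"slide": [0,0,-10],"angular": [0,0,0],"claw": -1}
    - {"slide": [0,0,-10],"angular": [0,0,0],"claw": -1}
    - {"slide": [0,0,-15],"angular": [0,0,0],"claw": -1}
    - {"slide": [0,0,-15],"angular": [0,0,0],"claw": -1}
    - {"slide": [0,0,-15],"angular": [0,0,0],"claw": -1}
    - {"slide": [0,0,-15],"angular": [0,0,0],"claw": -1}
    - {"slide": [0,0,-15],"angular": [0,0,0],"claw": -1}

```text
time: 12.15
ee_pos: [0.6171, 0.2623, 0.3206]
tcp_rot: [180.0, 0.0, -171.5]
wrist_force: [-0.2, -0.8, -2.8]
opening: 0.0247
grasp_force: 49.5
```

```bash
python3 -c "
from h import *
go([.44,.2,.33])"
```

```text
t 12.15 pos [0.6171 0.2623 0.3206] rot [ 1.8000e+02  3.0000e-02 -1.7147e+02] q [ 23.   29.   51.2 112.2  -0.   14.5] open 0.0247 gf 49.5 F [-0.2 -0.8 -2.8]
slide mm [184.4 -35.4  -9.5]
```

>>> play_rows:
  increments:
    - {"slide": [15,-3,-2],"angular": [0,0,0],"claw": -1}
    - {"slide": [25,-5,-2],"angular": [0,0,0],"claw": -1}
    - {"slide": [28,-5,0],"angular": [0,0,0],"claw": -1}
    - {"slide": [28,-5,0],"angular": [0,0,0],"claw": -1}
    - {"slide": [28,-5,0],"angular": [0,0,0],"claw": -1}
    - {"slide": [28,-5,0],"angular": [0,0,0],"claw": -1}
    - {"slide": [20,-5,0],"angular": [0,0,0],"claw": -1}
    - {"slide": [12,-2,0],"angular": [0,0,0],"claw": -1}

```text
time: 12.95
ee_pos: [0.4392, 0.2, 0.3248]
tcp_rot: [180.0, 0.1, -171.5]
wrist_force: [-0.7, 0.2, -1.6]
opening: 0.0245
grasp_force: 49.5
```

>>> play_rows:
  increments:
    - {"slide": [0,0,0],"angular": [0,0,2],"claw": -1}
    - {"slide": [0,0,0],"angular": [0,0,4],"claw": -1}
    - {"slide": [0,0,0],"angular": [0,0,5],"claw": -1}
    - {"slide": [0,0,0],"angular": [0,0,4],"claw": -1}
    - {"slide": [0,0,0],"angular": [0,0,1.5],"claw": -1}
    - {"slide": [0,0,0],"angular": [0,0,0],"claw": -1}

```text
time: 13.55
ee_pos: [0.4407, 0.2006, 0.3235]
tcp_rot: [180.0, 0.0, 172.1]
wrist_force: [-0.1, -0.0, -3.8]
opening: 0.0244
grasp_force: 49.5
```

```bash
python3 -c "
from h import *
go([.44,-.22,.3226])"
```

```text
t 13.55 pos [0.4407 0.2006 0.3235] rot [1.8000e+02 1.0000e-02 1.7207e+02] q [ 24.5  -0.5  15.7 106.2  -0.   32.4] open 0.0244 gf 49.5 F [-0.1 -0.  -3.8]
slide mm [ -57.3 -416.7    0.9]
```

>>> play_rows:
  increments:
    - {"slide": [-2,-15,0],"angular": [0,0,0],"claw": -1}
    - {"slide": [-4,-28,0],"angular": [0,0,0],"claw": -1}
    - {"slide": [-4,-32,0],"angular": [0,0,0],"claw": -1}
    - {"slide": [-4,-32,0],"angular": [0,0,0],"claw": -1}
    - {"slide": [-4,-32,0],"angular": [0,0,0],"claw": -1}
    - {"slide": [-4,-32,0],"angular": [0,0,0],"claw": -1}
    - {"slide": [-4,-32,0],"angular": [0,0,0],"claw": -1}
    - {"slide": [-4,-32,0],"angular": [0,0,0],"claw": -1}

```text
time: 14.35
ee_pos: [0.437, -0.0383, 0.3236]
tcp_rot: [-180.0, 0.0, 172.1]
wrist_force: [0.6, 0.5, -2.7]
opening: 0.0244
grasp_force: 49.6
```

>>> play_rows:
  increments:
    - {"slide": [-4,-32,0],"angular": [0,0,0],"claw": -1}
    - {"slide": [-4,-32,0],"angular": [0,0,0],"claw": -1}
    - {"slide": [-4,-32,0],"angular": [0,0,0],"claw": -1}
    - {"slide": [-4,-32,0],"angular": [0,0,0],"claw": -1}
    - {"slide": [-4,-32,0],"angular": [0,0,0],"claw": -1}
    - {"slide": [-4,-20,0],"angular": [0,0,0],"claw": -1}
    - {"slide": [0,0,0],"angular": [0,0,0],"claw": -1}
    - {"slide": [0,0,0],"angular": [0,0,0],"claw": -1}

```text
time: 15.15
ee_pos: [0.4359, -0.2184, 0.3232]
tcp_rot: [180.0, -0.0, 172.0]
wrist_force: [-0.2, 0.3, -2.6]
opening: 0.0245
grasp_force: 49.7
```

```bash
python3 -c "
from h import *
im,i=snap('wrist','w5');snap('top','t5');snap('side','s5')
go([.577,-.247,.3226])"
```

```text
t 15.3 pos [ 0.4363 -0.2174  0.3236] rot [-1.800e+02  2.000e-02  1.721e+02] q [-2.650e+01 -1.000e-01  1.620e+01  1.062e+02  0.000e+00 -1.860e+01] open 0.0244 gf 49.7 F [-0.7 -0.1 -2.8]
slide mm [-143.5  -10.     1. ]
```

View pics/w5.png

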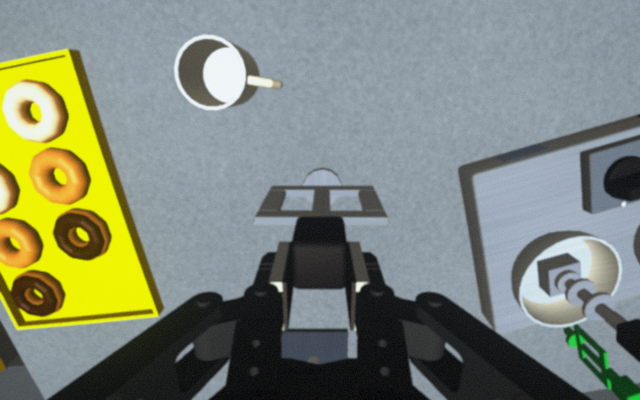

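>>> play_rows:
  increments:
    - {"slide": [-12,-1,0],"angular": [0,0,0],"claw": -1}
    - {"slide": [-20,-2,0],"angular": [0,0,0],"claw": -1}
    - {"slide": [-22,-2,0],"angular": [0,0,0],"claw": -1}
    - {"slide": [-22,-2,0],"angular": [0,0,0],"claw": -1}
    - {"slide": [-22,-2,0],"angular": [0,0,0],"claw": -1}
    - {"slide": [-20,-2,0],"angular": [0,0,0],"claw": -1}
    - {"slide": [-15,-1,1],"angular": [0,0,0],"claw": -1}
    - {"slide": [-10,0,0],"angular": [0,0,0],"claw": -1}

```text
time: 16.1
ee_pos: [0.5783, -0.2492, 0.3211]
tcp_rot: [180.0, -0.0, 172.1]
wrist_force: [-0.4, 0.1, -2.8]
opening: 0.0246
grasp_force: 49.8
```

>>> play_rows:
  increments:
    - {"slide": [0,0,0],"angular": [0,0,0],"claw": -1}
    - {"slide": [0,0,0],"angular": [0,0,0],"claw": -1}
    - {"slide": [0,0,0],"angular": [0,0,0],"claw": -1}
    - {"slide": [0,0,0],"angular": [0,0,0],"claw": -1}
    - {"slide": [0,0,0],"angular": [0,0,0],"claw": -1}

```text
time: 16.6
ee_pos: [0.576, -0.2496, 0.3228]
tcp_rot: [-180.0, 0.0, 172.0]
wrist_force: [-0.5, -1.1, -2.6]
opening: 0.0245
grasp_force: 49.8
```

```bash
python3 -c "
from h import *
a,T=snap('top','t6');s,S=snap('side','s6')
go([.577,-.249,.3226])
c=lambda im,x,y,w,h:cv2.resize(im[y:y+h,x:x+w],(600,300),interpolation=cv2.INTER_CUBIC)
W=np.vstack([c(s,320,210,200,100),c(a,280,80,240,120)]);cv2.imwrite('pics/c6.png',W[:,:,::-1])
m=[.577,-.249,.25];print(proj(S,m),proj(T,m))"
```

```text
t 16.7 pos [ 0.5761 -0.2497  0.3226] rot [-1.7999e+02  3.0000e-02  1.7202e+02] q [-23.4  21.   40.5 109.4  -0.  -15.5] open 0.0245 gf 49.8 F [-0.  -0.8 -2.8]
slide mm [-0.8  0.8  0. ]
[363.7741827  281.08320192] [426.08425654 196.79434225]
```

View pics/c6.png

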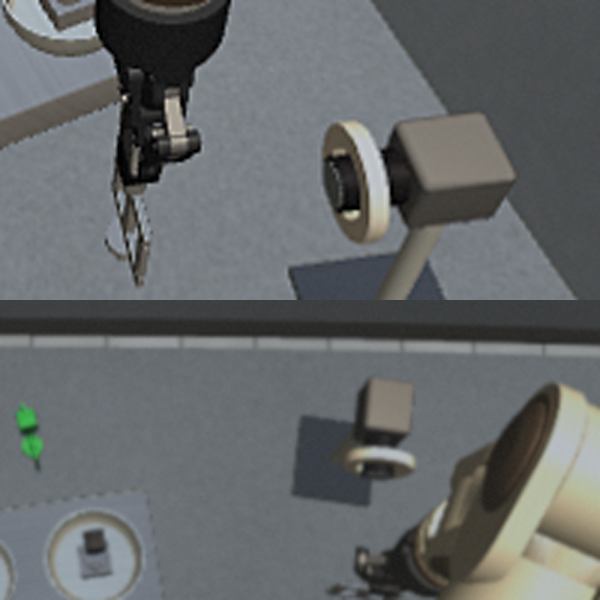

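The side view shows the blade upright and facing the lens, with the lens front at about (431,271) and the blade middle at about (364,281), where the projection puts it. I'm handing it in.

```bash
python3 -c "
from workcell import bot
print(bot.job_done())"
```

```text
the job is handed in; nothing more can be done
None
```

The job is handed in, though it returned no verdict: the isolator is turned to its off stop, and the gripper holds the paddle upright and still, square to the lens and 150 mm from it, to within about 8 mm by my camera measurements.

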